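# Clamp a tube rack on the shaker platform

### The job

Carry the tube rack onto the shaker platform and set it down gently and square between the two low rails, let go of it, then swing the clamp bar round its pin by pushing the post at its free end until the bar has slid the rack right up against the rubber stop plate and holds it snug there by itself. Press no harder than it takes to be snug: the presser must never bear on the rack with more than 25 N. Do not tip the rack over, and leave the other things on the bench alone.

Things in the scene. Friction and masses are not known exactly. Their poses are not given: they have to be found in the camera images.
- shaker: Orbital shaker: white box, fixed, aluminium platform on top 300 x 320 mm, flat top at z = 85 mm; origin at its underside centre on the bench, x away from the robot, y left, z up. In its frame: the bar's pin at x = -125, y = 10; two steel rails 10 mm wide and high at x = -82 and +82, from y = -115 to -30 (154 mm clear between them).
- bay (a point): A spot to set the rack down: on the platform top midway between the rails, at x = 0, y = -60, z = 85 mm in the shaker's frame; axes as the shaker's. A rack centred here or up to 20 mm left of it (+y) starts 0 to 40 mm clear of the stop plate; go about 15 mm left to be clear at every setting.
- fence: Grey fence on the platform's right edge, 130 (x) x 14 x 40 mm high; origin at its underside centre, axes as the shaker's. On two rods it carries the stop plate, black rubber, 120 mm long, 5 to 35 mm above the platform, facing +y. Its face is set 35 to 60 mm left (+y) of this origin: unmeasured, different each time, to be found by feel or eye. It does not yield.
- bar: Aluminium clamp bar, 24 x 10 mm, underside 15 mm above the platform, on an upright pin; origin on the pin at its underside, x along the bar to the free end. Starts swung open to the left 0.5 to 0.85 rad from the shaker's x; closes clockwise seen from above (free end to the right) to within 0.2 rad of the shaker's x. Stiff pivot: 0.5 N m friction (2 N at the post), stays where left.
- presser_mount (a point): On the bar's centreline, 130 mm from the pin, 20 mm above the platform; axes as the bar's. From here a sprung presser points to the bar's -y; its round tip (18 mm diameter) ends 40 mm from this point. It gives 0.15 mm per N (at most 6 mm), so it keeps pressing on the rack once the bar is let go. Force on the rack = (post force x 235 - 500) / 130, in N.
- bar_post (a point): Middle of the upright steel post at the bar's free end, 235 mm from the pin: 16 mm diameter, standing 65 mm tall on the bar; its middle is 57.5 mm and its top 90 mm above the platform. Pushing it takes 2 N while the bar swings free and 3 to 6 N while the rack slides, then rises steeply at the stop; 9 to 11 N, felt while pushing (less once the hand rests), makes the rack snug.
- rack_handle (a point): Tube rack with a carrying handle (white plastic, 0.35 to 0.7 kg): 130 mm long (its x), 70 mm wide (y), 120 mm high. This point is the middle of the handle, 114 mm above the rack's underside, over its centre; x along the rack and its handle, z up. The handle is a bar 12 mm wide, 12 mm high, 118 mm long (posts at both ends); the tube caps below it end 72 mm above the rack's underside. It starts standing on the bench to the left of the shaker.
- rack: The same tube rack; origin at the centre of its underside, axes as rack_handle.
- bottle: Bystander: brown reagent bottle, 70 mm diameter, 160 mm high; origin at the centre of its underside.
- jar: Bystander: white jar, 64 mm diameter, 90 mm high; origin at the centre of its underside.
- tipbox: Bystander: grey pipette-tip box, 122 x 87 mm, 67 mm high; origin at the centre of its underside.

How it is judged (in metres and radians):
On the way, in this order (a step that is already met when the one before it is completed fails the run):
1. the rack stands square between the rails on the platform, let go, the bar not yet touching it (x of rack_handle in the frame of shaker between -0.02 and 0.02 m and y of rack_handle in the frame of shaker between -0.09 and 0.015 m and z of rack_handle in the frame of shaker between 0.194 and 0.204 m and angle between rack's own z axis and vertical below 0.06 rad and angle between the x axis of rack and the x axis of shaker, either way round below 0.12 rad and contact force between each of the fingers, bar and rack below 0.1 N), for 0.2 s.
2. the bar presses the rack against the stop plate (x of rack_handle in the frame of shaker between -0.02 and 0.02 m and y of rack_handle in the frame of shaker between -0.09 and 0.015 m and z of rack_handle in the frame of shaker between 0.194 and 0.204 m and angle between rack's own z axis and vertical below 0.06 rad and angle between the x axis of rack and the x axis of shaker, either way round below 0.12 rad and contact force between bar and rack above 2 N and contact force between rack and fence above 1.5 N), for 0.3 s.
At the end, for the whole second after the job is handed in: the rack stands upright (within 0.06 rad) on the platform between the rails (within 20 mm of midway), square to the shaker within 0.12 rad, at rest, and the bar by itself holds it against the stop plate: more than 1 N between bar and rack and between rack and stop plate (x of rack_handle in the frame of shaker between -0.02 and 0.02 m and y of rack_handle in the frame of shaker between -0.09 and 0.015 m and z of rack_handle in the frame of shaker between 0.194 and 0.204 m and angle between rack's own z axis and vertical below 0.06 rad and angle between the x axis of rack and the x axis of shaker, either way round below 0.12 rad and contact force between bar and rack above 1 N and contact force between rack and fence above 1 N and linear speed of rack below 0.01 m/s); the robot touches nothing.
It fails at once if the presser or bar bears on the rack with more than 25 N (contact force between bar and rack above 25 N).
It fails at once if the rack is banged down on the shaker (more than 80 N) (contact force between rack and shaker above 80 N).
It fails at once if the rack is tipped by more than 0.6 rad (angle between rack's own z axis and vertical above 0.6 rad).
It fails at once if a bystander is moved by more than 15 mm (distance of any of bottle, jar, tipbox from where it was at the start of the episode above 0.015 m).
It also fails if it takes over 72 s, if anything falls off the work surface, if the arm or the gripper's body presses on something with over 40 N, if the wrist force passes 120 N, or if a joint passes its speed limit or range.

### The arm

A 6-joint arm with a two-finger parallel gripper is mounted at the origin on the work surface. World frame = base frame: x ahead of the robot, y to its left, z up, the work surface at z = 0. Lengths are in mm, angles in rad, forces in N, time in s.
With the tool pointing down it reaches from about 300 to 775 mm from the base axis. Payload 14.6 kg.
Tool frame: the origin (TCP) lies between the finger pads; the fingertips stand 8 mm ahead of it and the grasp point (between the pads) lies 11 mm behind it; z points along the fingers, y is the direction in which the jaws open and shut (so a half turn about z gives the same grasp; the last joint's range is limited). The gripper opens to 94 mm and grips with 3 to 60 N. Pads are 16 mm wide; open, the fingers measure 119 mm over their backs; the gripper's body (75 mm by 177 mm) begins 78 mm behind the grasp point.
Start: joints at [-1.223, 0.3, 1.521, -0, 1.321, -0.067], TCP at [221.646, -503.351, 213.446] pointing down, gripper open.
Joint ranges: [-3.03, 3.03], [-0.79, 2.21], [0.23, 2.52], [-1.04, 4.18], [0, 3.07], [-2.55, 2.55]. Speed limits (rad/s): [2.22, 2.22, 2.57, 3.14, 3.14, 3.14].

### API

Orientations are given as [roll, pitch, yaw] about the fixed x, y, z axes, in that order (R = Rz(yaw) Ry(pitch) Rx(roll)).
In Python, from cell import manip gives the robot as it stands. The module is installed in compiled form; this text tells all that it offers.
- The arm moves only by the tool send_rows, never from a script. Its argument "series" is a list that holds one entry, the list of rows, each a list of 5 numbers: the opening, from 0 (shut) to 1 (fully open), then the shift along the tool's x, y, z in mm, then the turn about the tool's z in degrees. In form: [[[gripper, dx, dy, dz, roll], ...]]. A call has 1 to 10 rows; each row is the pose to reach, as a shift and turn from the pose commanded when the call began, along the tool's axes at that moment; what a row does not reach only later rows make up. A row lasts 1/10 s, in which the tool goes at most 50 mm and 8.59 degrees, less where a joint would pass 70% of its speed; a pose out of reach is approached as far as the arm can. A call with a gripper value outside its range is refused whole. The fingers move at their own pace and stop on an object; "newtons" is the grip in N (left out, the last holds). Time passes only in rows, so rows that repeat a pose let the fingers close. It gives the time, the measured TCP pose, the force and the opening at its end, in the units of the state.
- manip.read_state(): the state, without advancing time (a new reading comes with each control period).
- manip.camera(name): name is "scene" or "top"; returns a dict with "img" (400x640x3 uint8, red, green, blue), "vfov" (degrees; the focal length in pixels is half the picture's height over the tangent of half this angle, whatever the lens; pixels are square), "cx", "cy" (the principal point, pixels), "pose" (4x4, takes a point from camera to world coordinates). Camera axes: x right, y down, z forward; pixel columns grow to the right and rows downward; lengths in mm; the calibration is good to about 2 mm. A picture is of the moment at which its call begins. There is no depth.
- manip.sign_off(): hands the job in, once; it reports no verdict.
Trained networks look in a picture, given as the dict that the camera call returned (one of the last four; its "shot" number tells which), for a name from the list of things; names that differ only in an ending like _2 or _b are one class to them, and where a whole thing is asked for, a point or a joint stands for the part that bears it (a point fixed in the world has none). Each returns a list of dicts, best first, with "conf" (0 to 1); they miss things now and then, are a little off and sometimes report something else, mostly with a low value. They report only what shows in the picture. A call takes as long as a camera call.
- manip.find_in(target, picture): "rect" ([left, top, width, height] in pixels, round what is visible of it).
- manip.silhouettes(target, picture): "pixels" (400x640 bool, what is visible of it) and "rect" ([left, top, width, height] in pixels, round what is visible of it).
The state is a dict: "clock": time; "joints": joint angles; "qd": joint speeds; "effort": joint torques, N m; "eef_pos": TCP position; "eef_rot": TCP orientation; "wrist_force": force on the tool from outside, world axes, zero at the start; "moment": the same for the moment, N m; "finger_gap": finger opening in mm.
Only numpy, scipy, OpenCV 4.12 (cv2) and the standard library are available. Lean on these libraries where they do the work, as an engineer would, in place of code of your own. Each camera call takes 0.05 s, during which the arm holds its last target. There are 200 camera calls.

## Working session

There is one attempt and no reset: what is moved stays moved. The work goes in short steps, Python scripts to look and compute and a tool call to move; the robot and the scene stay as the last step left them, time stands still between calls to the robot, and variables do not carry over. Pictures are saved under pics/ and viewed, about 8 in all and at most 12, crops included, and the job is handed in when it is done.

Besides the shell and the picture viewer there is one more tool, called as name(argument=value, ...), one argument or row to a line, values as JSON. send_rows: Moves the arm, as the interface text tells. Its arguments: {"type":"object","properties":{"series":{"type":"array"},"newtons":{"type":"number"}},"required":["series"]}

```bash
mkdir -p pics; cat > h.py <<'E'
import numpy as np, cv2
from cell import manip
def K(c):
    f=200/np.tan(np.radians(c['vfov'])/2); return f
def ray(c,u,v):
    f=K(c); P=np.array(c['pose']); d=P[:3,:3]@np.array([(u-c['cx'])/f,(v-c['cy'])/f,1]); return P[:3,3],d
def at_z(c,u,v,z):
    o,d=ray(c,u,v); return o+d*(z-o[2])/d[2]
def proj(c,p):
    P=np.array(c['pose']); q=P[:3,:3].T@(np.atleast_2d(p)-P[:3,3]).T; f=K(c)
    return np.c_[f*q[0]/q[2]+c['cx'],f*q[1]/q[2]+c['cy']]
def save(c,n,im=None): cv2.imwrite('pics/'+n,cv2.cvtColor(c['img'] if im is None else im,cv2.COLOR_RGB2BGR))
E
python3 - <<'E'
from h import *
print(manip.read_state())
for n in ['top','scene']:
    c=manip.camera(n); save(c,n+'0.png'); print(n,c['vfov'],c['cx'],c['cy'],np.round(c['pose'],3).tolist())
    for t in ['shaker','fence','bar','bar_post','rack_handle','rack','bottle','jar','tipbox']:
        print(t,[(np.round(r['rect']).tolist(),round(r['conf'],2)) for r in manip.find_in(t,c)][:2])
E
```

```text
{'clock': 0.0, 'joints': array([-1.22257851e+00,  3.00524349e-01,  1.52156065e+00,  1.81692342e-05,
        1.32070206e+00, -6.66020422e-02]), 'qd': array([ 0.00016872, -0.00109599, -0.00104591, -0.00014878,  0.00024362,
        0.00058884]), 'effort': array([-3.89761717e-04, -5.31810451e+01, -3.52739954e+01,  7.07970886e-02,
        2.44578416e-02, -1.01313901e-04]), 'eef_pos': array([ 221.58013669, -503.12177971,  212.86575864]), 'eef_rot': array([-3.14040207e+00, -9.70507618e-05,  4.14815296e-01]), 'wrist_force': array([ 0.66828763, -0.55058161,  0.51625753]), 'moment': array([ 0.01214392, -0.00010027, -0.02602627]), 'finger_gap': 94.11849358957814}
top 56.248837046517394 317.0879679080747 207.66580144421087 [[-0.005, -0.989, 0.151, 379.579], [-1.0, 0.003, -0.01, 87.443], [0.01, -0.151, -0.988, 951.701], [0.0, 0.0, 0.0, 1.0]]
shaker [([322.0, 135.0, 151.0, 132.0], 0.7)]
fence [([444.0, 171.0, 30.0, 63.0], 0.85), ([217.0, 189.0, 42.0, 55.0], 0.62)]
bar []
bar_post [([324.0, 161.0, 77.0, 98.0], 0.94)]
rack_handle [([216.0, 185.0, 44.0, 61.0], 0.65)]
rack [([216.0, 186.0, 46.0, 61.0], 0.77)]
bottle [([253.0, 101.0, 30.0, 44.0], 0.92)]
jar [([172.0, 125.0, 34.0, 37.0], 0.69)]
tipbox [([173.0, 268.0, 47.0, 59.0], 0.87)]
scene 52.85908009050564 320.1248654360535 194.9600951693283 [[0.619, 0.41, -0.67, 1150.044], [0.785, -0.332, 0.522, -418.864], [-0.008, -0.849, -0.528, 591.253], [0.0, 0.0, 0.0, 1.0]]
shaker [([158.0, 178.0, 202.0, 160.0], 0.94), ([225.0, 179.0, 117.0, 32.0], 0.2)]
fence [([167.0, 228.0, 45.0, 52.0], 0.74)]
bar [([225.0, 180.0, 119.0, 35.0], 0.84)]
bar_post [([227.0, 179.0, 112.0, 35.0], 0.96)]
rack_handle [([349.0, 158.0, 57.0, 55.0], 0.65)]
rack []
bottle [([409.0, 187.0, 34.0, 72.0], 0.68)]
jar []
tipbox [([330.0, 130.0, 46.0, 42.0], 0.64)]
```

```bash
python3 - <<'E'
import cv2
a=cv2.imread('pics/top0.png')[90:340,150:490]; cv2.imwrite('pics/top0c.png',cv2.resize(a,(800,588),interpolation=cv2.INTER_CUBIC))
a=cv2.imread('pics/scene0.png')[120:350,140:450]; cv2.imwrite('pics/scene0c.png',cv2.resize(a,(800,594),interpolation=cv2.INTER_CUBIC))
E
```

```text
(no output)
```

View pics/top0c.png

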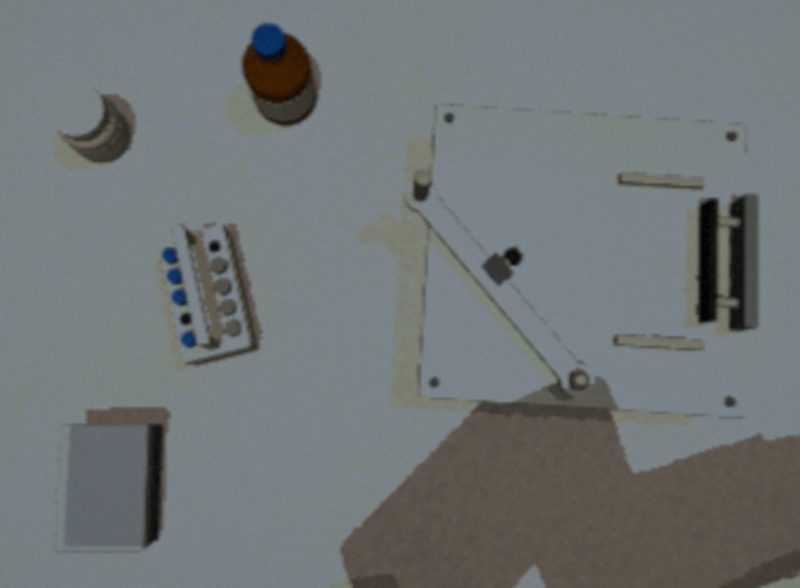

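View pics/scene0c.png

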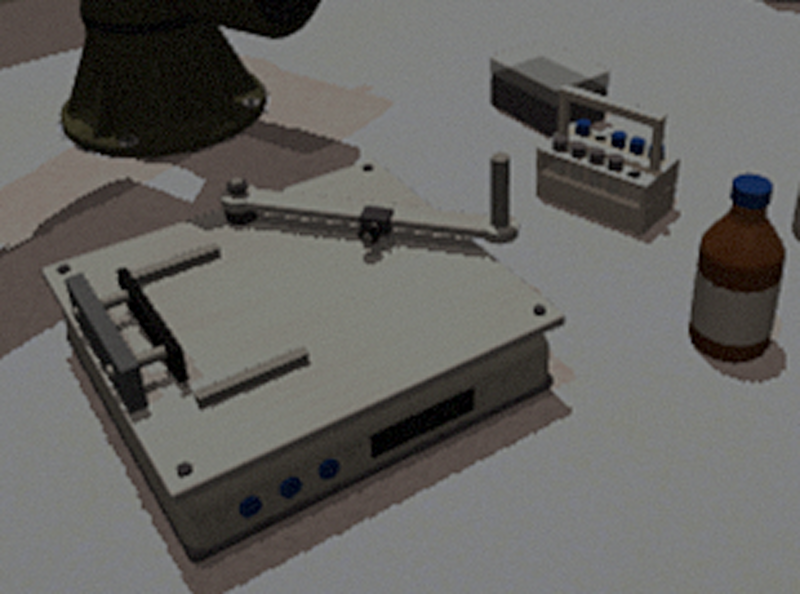

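```bash
python3 - <<'E'
from h import *
c=manip.camera('top'); s=manip.camera('scene')
save(c,'t1.png')
g=lambda x,y:(150+x/2.3529-.29,90+y/2.352-.29)
def P(x,y,z): return np.round(at_z(c,*g(x,y),z),1)
H=[P(449,118,85),P(731,136,85),P(434,382,85),P(729,401,85)]
print('holes',H,np.mean(H,0)); 
C=[P(435,104,85),P(746,124,85),P(420,398,85),P(745,417,85)]
print('corners',C,np.mean(C,0))
R=[P(618,178,95),P(704,184,95),P(614,341,95),P(704,346,95)]
print('rails',R)
print('post',P(424,174,175),'pin',P(579,377,120),'plate',P(702,200,120),P(699,320,120),'fence',P(758,196,125),P(757,328,125))
a=c['img'][150:250,185:285]
i1=cv2.resize(a,(600,600),interpolation=cv2.INTER_CUBIC)
# scene zoom around rack
save(c,'rack.png',cv2.convertScaleAbs(i1,alpha=1.4))
for cc,n in((c,'t'),(s,'s')):
  for t in('rack','bar','shaker','fence','bottle','jar','tipbox'):
    r=manip.silhouettes(t,cc)
    if r:
      ct,_=cv2.findContours(r[0]['pixels'].astype('uint8'),0,2); k=max(ct,key=cv2.contourArea)
      print(n,t,round(r[0]['conf'],2),cv2.minAreaRect(k))
E
```

```text
holes [array([677.1,  21.1,  85. ]), array([ 657.6, -267.9,   85. ]), array([408.3,  39.5,  85. ]), array([ 388.6, -249.1,   85. ])] [ 532.9 -114.1   85. ]
corners [array([692.1,  35.3,  85. ]), array([ 670.4, -284.1,   85. ]), array([392.8,  53.4,  85. ]), array([ 373. , -263.8,   85. ])] [ 532.075 -114.8     85.   ]
rails [array([ 610.8, -147.1,   95. ]), array([ 604.4, -233.4,   95. ]), array([ 447. , -136.1,   95. ]), array([ 441.8, -224. ,   95. ])]
post [593.3  51.5 175. ] pin [411.2 -95.1 120. ] plate [ 581.9 -221.2  120. ] [ 464.7 -211.6  120. ] fence [ 584.5 -273.9  125. ] [ 456.4 -264.4  125. ]
t rack 0.93 ((237.28646850585938, 213.5032196044922), (59.66544723510742, 33.214385986328125), 76.60750579833984)
t bar 0.64 ((365.3688659667969, 208.44261169433594), (117.92195892333984, 24.839153289794922), 50.194427490234375)
t shaker 0.71 ((396.6634521484375, 199.8852081298828), (154.6357879638672, 125.94175720214844), 3.5763344764709473)
t fence 0.79 ((459.5, 200.5), (59.0, 25.0), 90.0)
t bottle 0.95 ((268.4000244140625, 121.19999694824219), (43.00697326660156, 27.19558715820312
[... 340 characters left out ...]
511825561523)
s bar 0.85 ((283.9707336425781, 203.3727569580078), (34.219886779785156, 111.15735626220703), 81.61675262451172)
s shaker 0.83 ((264.6397399902344, 244.35462951660156), (129.4181365966797, 184.8901824951172), 65.67442321777344)
s fence 0.61 ((189.08920288085938, 247.66651916503906), (58.114707946777344, 30.19068717956543), 61.821407318115234)
s bottle 0.64 ((426.8648986816406, 223.31080627441406), (32.71540069580078, 72.66435241699219), 9.462322235107422)
s jar 0.79 ((462.34619140625, 195.7692413330078), (26.867910385131836, 41.3805046081543), 11.309932708740234)
s tipbox 0.79 ((350.84271240234375, 151.15170288085938), (42.29391860961914, 33.495933532714844), 32.00538635253906)
```

View pics/rack.png

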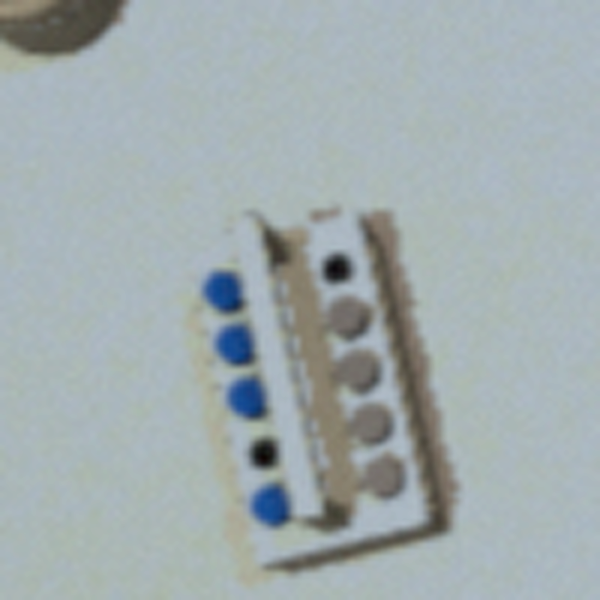

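```bash
cat >> h.py <<'E'
def go(x,y,z,yaw):
    from scipy.spatial.transform import Rotation as R
    s=manip.read_state(); Rm=R.from_euler('xyz',s['eef_rot']).as_matrix()
    d=Rm.T@(np.array([x,y,z])-s['eef_pos']); t=-(yaw-s['eef_rot'][2]); t=(t+np.pi/2)%np.pi-np.pi/2
    print('delta tool',np.round(d,1),'turn deg',round(np.degrees(t),1),'dist',round(np.linalg.norm(d)),'t',s['clock'],'F',np.round(s['wrist_force'],1))
E
python3 - <<'E'
from h import *
c=manip.camera('top'); s=manip.camera('scene')
g=lambda x,y:(185+x/6-.42,150+y/6-.42)
a=at_z(c,*g(251,214),120);b=at_z(c,*g(310,517),120); m=(a+b)/2; yaw=np.arctan2(*(a-b)[1::-1])
print(a,b,np.linalg.norm(a-b),m,yaw)
# body corners predicted
Rz=np.array([[np.cos(yaw),-np.sin(yaw)],[np.sin(yaw),np.cos(yaw)]])
def box(z,lx,ly): return [np.r_[m[:2]+Rz@np.array([i*lx,j*ly]),z] for i in(-1,1) for j in(-1,1)]
print('top underside',(proj(c,box(0,65,35))-[185,150])*6)
pa=proj(s,box(120,59,6)); print('scene handle crop',((pa-[140,120])*2.58).round(0).tolist())
print('scene base crop',((proj(s,box(0,65,35))-[140,120])*2.58).round(0).tolist())
for t,z in(('bottle',0),('jar',0),('tipbox',0)):
    r=manip.find_in(t,c)[0]['rect']; print(t,at_z(c,r[0]+r[2]/2,r[1]+r[3]/2,60))
go(m[0],m[1],260,yaw)
E
```

```text
[558.56289361 283.82194261 120.        ] [444.1233255  258.39856639 120.        ] 117.22953043629623 [501.34310956 271.1102545  120.        ] 0.21860533553540332
top underside [[449.67620805 532.75700392]
 [286.63921992 569.43556807]
 [389.65782465 238.4022559 ]
 [229.62164496 273.44990402]]
scene handle crop [[556.0, 85.0], [563.0, 81.0], [656.0, 118.0], [663.0, 114.0]]
scene base crop [[532.0, 194.0], [569.0, 168.0], [636.0, 236.0], [671.0, 207.0]]
bottle [732.06926213 195.64572896  60.        ]
jar [498.16168059 263.13325511  60.        ]
tipbox [310.21963399 358.4014456   60.        ]
delta tool [ 568.1 -596.   -46.6] turn deg 11.2 dist 825 t 2.05 F [ 0.  -1.   0.5]
```

send_rows(
  series=[
    [[1,0,0,-20,0],[1,20,-20,-47,0],[1,50,-52,-47,1],[1,80,-84,-47,2],[1,112,-118,-47,4],[1,144,-151,-47,5],[1,176,-185,-47,6],[1,208,-218,-47,7],[1,240,-252,-47,8],[1,272,-285,-47,9]],
  ],
)

```text
clock: 3.05
eef_pos: [355.9, -131.1, 260.8]
eef_rot: [3.141, -0.001, 0.257]
wrist_force: [1.1, -0.1, 0.5]
finger_gap: 93.9
```

send_rows(
  series=[
    [[1,26,-39,0,0],[1,52,-78,0,0],[1,75,-112,0,0],[1,98,-146,0,0],[1,120,-180,0,0],[1,145,-210,0,0],[1,170,-235,0,0],[1,185,-250,0,0],[1,195,-260,0,0],[1,200,-265,0,0]],
  ],
)

```text
clock: 4.05
eef_pos: [481.8, 174.9, 260.2]
eef_rot: [3.142, 0.0, 0.258]
wrist_force: [-0.2, -0.4, -0.1]
finger_gap: 94.1
```

```bash
python3 - <<'E'
from h import *
print(manip.read_state()['eef_pos'],manip.read_state()['eef_rot'])
go(501.3,271.1,260,.2186)
E
```

```text
[481.84751161 174.93138803 260.24945879] [3.14156628e+00 3.60806915e-04 2.58251221e-01]
delta tool [ 43.4 -88.    0.2] turn deg 2.3 dist 98 t 4.05 F [-0.2 -0.4 -0.1]
```

Then align above the handle and lower to TCP z = 103 (157 down).

send_rows(
  series=[
    [[1,10,-20,0,1],[1,22,-45,0,2],[1,35,-70,0,2.3],[1,43,-88,0,2.3],[1,43.4,-88,20,2.3],[1,43.4,-88,45,2.3],[1,43.4,-88,70,2.3],[1,43.4,-88,70,2.3],[1,43.4,-88,70,2.3]],
  ],
)

```text
clock: 4.95
eef_pos: [501.4, 270.1, 191.4]
eef_rot: [-3.142, -0.0, 0.217]
wrist_force: [0.1, -0.6, 0.2]
finger_gap: 94.0
```

```bash
python3 - <<'E'
from h import *
go(501.3,271.1,103,.2186)
s=manip.camera('scene'); c=manip.camera('top')
a=cv2.resize(s['img'][90:250,300:460],(560,560),interpolation=cv2.INTER_CUBIC)
save(s,'pre.png',cv2.convertScaleAbs(a,alpha=1.4))
E
```

```text
delta tool [ 0.1 -1.  88.4] turn deg -0.1 dist 88 t 4.95 F [ 0.1 -0.6  0.2]
```

View pics/pre.png

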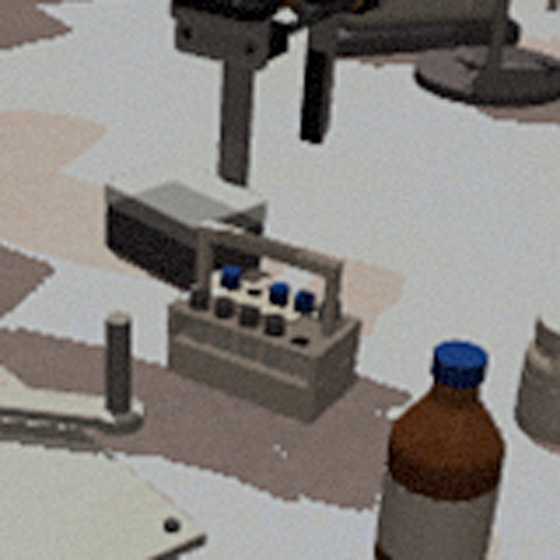

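The picture shows the two fingers (tips about 235,185 and 315,140) straddling the handle (middle about 270,250). Descend and grip.

send_rows(
  series=[
    [[1,0,-1,25,0],[1,0,-1,50,0],[1,0,-1,70,0],[1,0,-1,82,0],[1,0,-1,88,0],[1,0,-1,88,0],[0,0,-1,88,0],[0,0,-1,88,0],[0,0,-1,88,0],[0,0,-1,88,0]],
  ],
  newtons=30,
)

```text
clock: 6.05
eef_pos: [501.0, 271.5, 102.8]
eef_rot: [-3.141, -0.001, 0.218]
wrist_force: [0.2, 0.6, 0.1]
finger_gap: 65.5
```

send_rows(
  series=[
    [[0,0,0,0,0],[0,0,0,0,0],[0,0,0,0,0],[0,0,0,0,0],[0,0,0,0,0]],
  ],
)

```text
clock: 6.55
eef_pos: [500.9, 271.5, 102.5]
eef_rot: [-3.142, 0.0, 0.218]
wrist_force: [-0.2, 0.7, 0.2]
finger_gap: 25.6
```

send_rows(
  series=[
    [[0,0,0,0,0],[0,0,0,0,0],[0,0,0,0,0],[0,0,0,0,0],[0,0,0,-3,0],[0,0,0,-10,0],[0,0,0,-20,0],[0,0,0,-30,0]],
  ],
)

```text
clock: 7.35
eef_pos: [500.9, 271.5, 133.5]
eef_rot: [-3.141, -0.0, 0.218]
wrist_force: [-0.4, -1.4, -3.9]
finger_gap: 12.0
```

send_rows(
  series=[
    [[0,0,0,-10,0],[0,0,0,-25,0],[0,0,0,-45,0],[0,0,0,-65,0],[0,0,0,-90,0],[0,0,0,-115,0],[0,0,0,-140,0],[0,0,0,-160,0],[0,0,0,-170,0],[0,0,0,-172,0]],
  ],
)

```text
clock: 8.35
eef_pos: [501.0, 271.5, 305.7]
eef_rot: [-3.141, -0.002, 0.218]
wrist_force: [0.5, -0.2, -3.7]
finger_gap: 11.7
```

```bash
python3 - <<'E'
from h import *
go(529,-158.5,305,-.068)
s=manip.camera('scene')
a=cv2.resize(s['img'][20:250,220:520],(750,575),interpolation=cv2.INTER_CUBIC)
save(s,'lift.png',cv2.convertScaleAbs(a,alpha=1.4))
E
```

```text
delta tool [-6.550e+01  4.259e+02  4.000e-01] turn deg 16.4 dist 431 t 8.35 F [ 0.5 -0.2 -3.7]
```

View pics/lift.png

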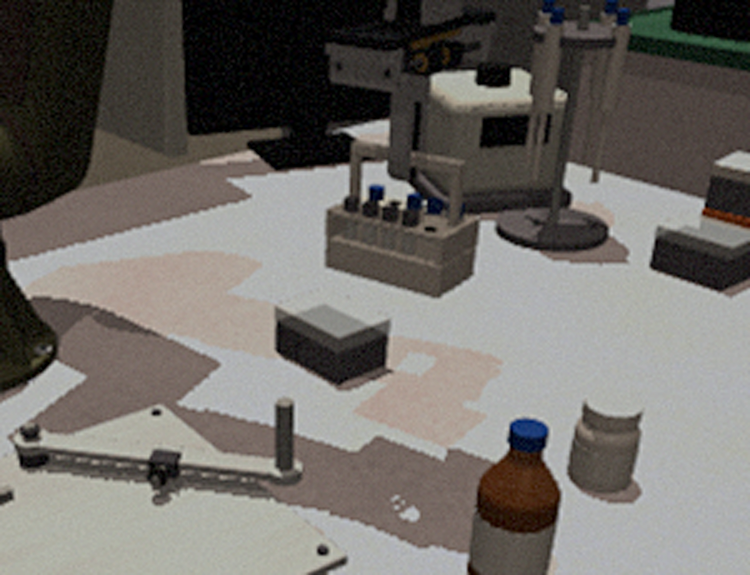

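The rack hangs level from the gripper (about 400,210), well clear of everything. Carry it over the bay.

send_rows(
  series=[
    [[0,-1,8,0,0.3],[0,-3,22,0,1],[0,-6,40,0,1.6],[0,-10,62,0,2.4],[0,-13,86,0,3.3],[0,-17,110,0,4.2],[0,-21,135,0,5.2],[0,-25,160,0,6.2],[0,-29,185,0,7.2],[0,-32,210,0,8.2]],
  ],
)

```text
clock: 9.4
eef_pos: [514.5, 57.4, 303.9]
eef_rot: [3.141, 0.001, 0.072]
wrist_force: [-0.4, 1.3, -2.9]
finger_gap: 11.6
```

```bash
python3 - <<'E'
from h import *
go(529,-158.5,305,-.068)
E
```

```text
delta tool [ -1.1 216.4  -1.1] turn deg 8.0 dist 216 t 9.4 F [-0.4  1.3 -2.9]
```

send_rows(
  series=[
    [[0,0,25,0,1],[0,0,50,0,2],[0,0,75,0,3],[0,0,100,0,4],[0,0,125,0,5],[0,0,150,0,6],[0,-1,175,0,7],[0,-1,197,0,7.5],[0,-1,210,0,8],[0,-1,216,0,8]],
  ],
)

```text
clock: 10.4
eef_pos: [529.6, -157.3, 303.9]
eef_rot: [-3.141, 0.001, -0.067]
wrist_force: [-1.2, 0.2, -3.5]
finger_gap: 11.6
```

send_rows(
  series=[
    [[0,0,0,10,0],[0,0,0,25,0],[0,0,0,45,0],[0,0,0,65,0],[0,0,0,78,0],[0,0,0,85,0],[0,0,0,88,0],[0,0,0,88,0],[0,0,0,88,0]],
  ],
)

```text
clock: 11.3
eef_pos: [530.3, -156.0, 217.2]
eef_rot: [3.141, -0.001, -0.065]
wrist_force: [0.1, -0.2, -2.8]
finger_gap: 12.0
```

```bash
python3 - <<'E'
from h import *
go(529,-158.5,188,-.068)
s=manip.camera('scene');c=manip.camera('top')
a=cv2.resize(s['img'][130:340,140:380],(640,560),interpolation=cv2.INTER_CUBIC)
save(s,'over.png',cv2.convertScaleAbs(a,alpha=1.4))
# predicted rail pixel check for shaker pose
th=-.068;R=np.array([[np.cos(th),-np.sin(th)],[np.sin(th),np.cos(th)]]);o=np.array([532.2,-114])
for q in [(-87,-30),(-77,-30),(-77,-115),(77,-115),(77,-30),(87,-30)]:
    p=np.r_[o+R@np.array(q),95]; print(q,((proj(s,p)[0]-[140,130])*2.667).round(0))
E
```

```text
delta tool [-1.2  2.6 29.2] turn deg 0.2 dist 29 t 11.3 F [ 0.1 -0.2 -2.8]
(-87, -30) [221. 220.]
(-77, -30) [226. 226.]
(-77, -115) [124. 262.]
(77, -115) [199. 373.]
(77, -30) [312. 326.]
(87, -30) [318. 334.]
```

View pics/over.png

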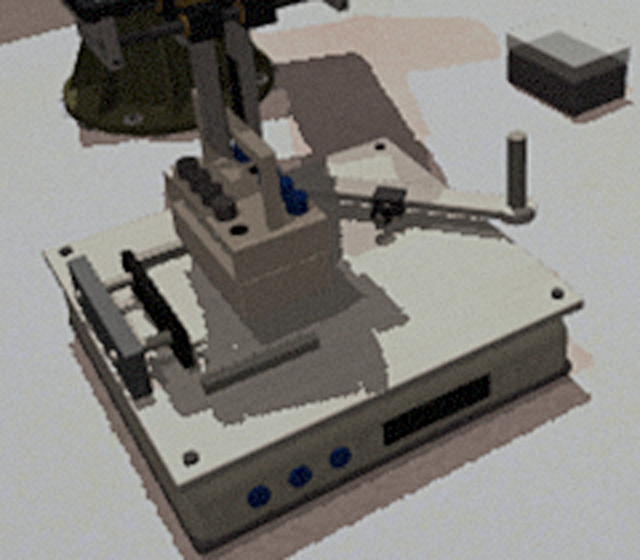

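Rack hangs level over the gap between rails (rail end at 315,340), clear of plate (150,290) and bar. Lower slowly.

send_rows(
  series=[
    [[0,0,1,6,0],[0,0,2,12,0],[0,0,2,18,0],[0,0,2,22,0],[0,0,2,24,0],[0,0,2,25,0],[0,0,2,26,0],[0,0,2,27,0],[0,0,2,27.5,0],[0,0,2,27.5,0]],
  ],
)

```text
clock: 12.4
eef_pos: [529.9, -158.0, 189.0]
eef_rot: [-3.142, -0.0, -0.065]
wrist_force: [-0.2, 0.2, -3.4]
finger_gap: 11.5
```

send_rows(
  series=[
    [[0,0,0,0.5,0],[0,0,0,1,0],[0,0,0,1.5,0],[0,0,0,2,0],[0,0,0,2,0]],
  ],
)

```text
clock: 12.9
eef_pos: [530.0, -158.1, 187.3]
eef_rot: [3.141, -0.0, -0.065]
wrist_force: [-2.5, -1.0, 2.2]
finger_gap: 11.7
```

Touched down (wrist z from −3.4 to +2.2 N). Release and rise.

send_rows(
  series=[
    [[0.6,0,0,0,0],[0.6,0,0,0,0],[0.6,0,0,0,0],[0.6,0,0,0,0],[0.6,0,0,0,0],[0.6,0,0,0,0],[0.6,0,0,0,0],[0.6,0,0,0,0]],
  ],
)

```text
clock: 13.7
eef_pos: [529.9, -158.0, 187.0]
eef_rot: [3.142, -0.0, -0.065]
wrist_force: [-0.0, -0.4, -1.0]
finger_gap: 56.8
```

send_rows(
  series=[
    [[0.6,0,0,-5,0],[0.6,0,0,-15,0],[0.6,0,0,-30,0],[0.6,0,0,-50,0],[0.6,0,0,-70,0],[0.6,0,0,-90,0],[0.6,0,0,-100,0],[0.6,0,0,-105,0]],
  ],
)

```text
clock: 14.5
eef_pos: [530.1, -158.0, 293.1]
eef_rot: [3.141, -0.001, -0.065]
wrist_force: [-0.3, 0.0, -0.1]
finger_gap: 56.5
```

```bash
python3 - <<'E'
from h import *
go(593.3,51.5,260,.672)
E
```

```text
delta tool [  49.4 -213.2   33.1] turn deg -42.2 dist 221 t 14.5 F [-0.3  0.  -0.1]
```

send_rows(
  series=[
    [[0.6,3,-12,0,-3],[0.6,8,-34,0,-7.5],[0.6,14,-60,0,-12],[0.6,20,-86,0,-17],[0.6,26,-112,0,-22],[0.6,32,-138,0,-27],[0.6,38,-164,0,-32],[0.6,44,-190,0,-37],[0.6,48,-206,15,-41],[0.6,49.4,-213,33,-42.2]],
  ],
)

```text
clock: 15.5
eef_pos: [593.2, 53.8, 257.8]
eef_rot: [-3.141, 0.0, 0.678]
wrist_force: [0.1, -0.5, -0.2]
finger_gap: 56.4
```

```bash
python3 - <<'E'
from h import *
go(593.3,51.5,147,.672)
s=manip.camera('scene');c=manip.camera('top')
a=cv2.resize(s['img'][130:330,140:380],(600,500),interpolation=cv2.INTER_CUBIC)
b=cv2.resize(c['img'][120:280,310:490],(600,533),interpolation=cv2.INTER_CUBIC)
save(c,'t2.png',cv2.convertScaleAbs(b,alpha=1.4)); save(s,'s2.png',cv2.convertScaleAbs(a,alpha=1.4))
E
```

```text
delta tool [ -1.3   1.9 110.8] turn deg 0.4 dist 111 t 15.5 F [ 0.1 -0.5 -0.2]
```

View pics/t2.png

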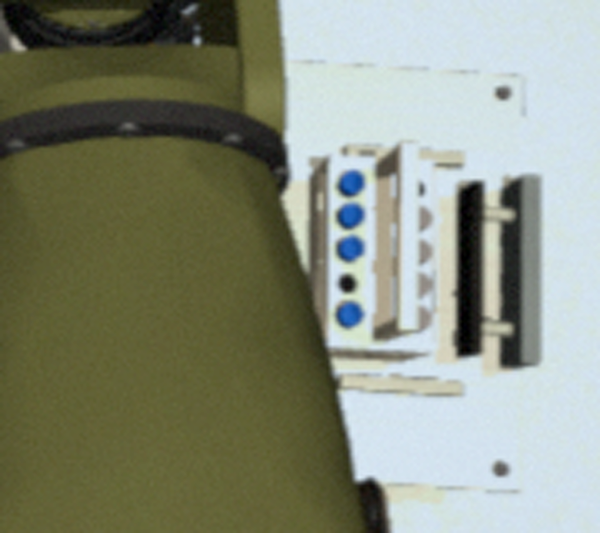

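View pics/s2.png

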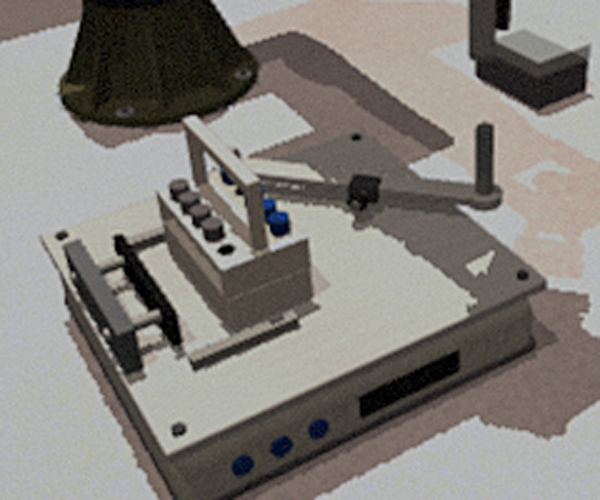

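The rack stands square between the rails (top view handle 410,235; rails at y≈155 and 385), clear of the plate (470,265). Lower the open fingers round the post.

send_rows(
  series=[
    [[0.6,-1,2,20,0],[0.6,-1,2,40,0],[0.6,-1,2,55,0],[0.6,-1,2,65,0],[0.6,-1,2,75,0],[0.6,-1,2,85,0],[0.6,-1,2,95,0],[0.6,-1,2,105,0],[0.6,-1,2,111,0],[0.6,-1,2,111,0]],
  ],
)

```text
clock: 16.6
eef_pos: [593.3, 49.2, 147.0]
eef_rot: [-3.141, 0.001, 0.671]
wrist_force: [0.4, -0.1, 1.2]
finger_gap: 56.7
```

```bash
python3 - <<'E'
from h import *
go(593.3,51.5,147,.672)
pin=np.array([408.3,-95.5])
# tool target for bar angle a with post 20.2 mm to the right of... finger touching post: TCP = post - n*(28.2-8)... 
s=manip.read_state();from scipy.spatial.transform import Rotation as R
Rm=R.from_euler('xyz',s['eef_rot']).as_matrix(); y0=s['eef_rot'][2]
for a in np.arange(.65,-.11,-.05):
    e=np.array([np.cos(a),np.sin(a)]);n=np.array([-e[1],e[0]])
    p=pin+235*e-n*20
    print(round(a,2),p.round(),(Rm.T@(np.r_[p,147]-s['eef_pos'])).round(1),round(np.degrees(y0-a),1))
E
```

```text
delta tool [ 1.5 -1.8  0. ] turn deg -0.0 dist 2 t 16.6 F [ 0.4 -0.1  1.2]
0.65 [607.  31.] [-0.3 23.2  0. ] 1.2
0.6 [614.  21.] [-1.8 34.9 -0. ] 4.1
0.55 [619.  10.] [-4.  46.5 -0. ] 7.0
0.5 [624.  -0.] [-6.7 58.  -0. ] 9.8
0.45 [629. -11.] [-9.9 69.3 -0. ] 12.7
0.4 [633. -22.] [-13.8  80.5  -0. ] 15.6
0.35 [636. -34.] [-18.2  91.4  -0. ] 18.4
0.3 [639. -45.] [-23.1 102.1  -0. ] 21.3
0.25 [641. -57.] [-28.5 112.6  -0. ] 24.1
0.2 [643. -68.] [-34.5 122.8  -0. ] 27.0
0.15 [644. -80.] [-41.  132.6  -0. ] 29.9
0.1 [644. -92.] [-47.9 142.1  -0. ] 32.7
0.05 [ 644. -104.] [-55.4 151.3  -0. ] 35.6
-0.0 [ 643. -116.] [-63.3 160.1  -0. ] 38.5
-0.05 [ 642. -127.] [-71.6 168.4  -0. ] 41.3
-0.1 [ 640. -139.] [-80.3 176.4  -0. ] 44.2
```

send_rows(
  series=[
    [[0.6,0,10,0,0.5],[0.6,0,17,0,1],[0.6,-0.3,22,0,1.2],[0.6,-0.8,27,0,2.1],[0.6,-1.8,34.9,0,4.1],[0.6,-2.8,40.7,0,5.5],[0.6,-4,46.5,0,7],[0.6,-5.3,52,0,8.4],[0.6,-6.7,58,0,9.8],[0.6,-8.3,63.7,0,11.3]],
  ],
)

```text
clock: 17.6
eef_pos: [626.9, -6.3, 147.9]
eef_rot: [-3.142, -0.0, 0.472]
wrist_force: [0.9, 2.2, 1.0]
finger_gap: 56.3
```

```bash
cat > arc.py <<'E'
from h import *; import sys
from scipy.spatial.transform import Rotation as R
pin=np.array([408.3,-95.5]); off=float(sys.argv[4]) if len(sys.argv)>4 else 20
s=manip.read_state();Rm=R.from_euler('xyz',s['eef_rot']).as_matrix(); y0=s['eef_rot'][2]
print(s['eef_pos'].round(1),'yaw',round(y0,3),'gap',round(s['finger_gap'],1),'F along -n',round(float(s['wrist_force']@Rm[:,1]),2),s['wrist_force'].round(1))
for a in np.linspace(float(sys.argv[1]),float(sys.argv[2]),int(sys.argv[3])):
    e=np.array([np.cos(a),np.sin(a)]);n=np.array([-e[1],e[0]]); p=pin+235*e-n*off
    print(round(a,3),(Rm.T@(np.r_[p,147]-s['eef_pos'])).round(1).tolist(),round(np.degrees(y0-a),1))
E
python3 arc.py .45 .12 10
```

```text
[626.9  -6.3 147.9] yaw 0.472 gap 56.3 F along -n -1.56 [0.9 2.2 1. ]
0.45 [-0.8, 5.2, 0.9] 1.3
0.413 [-1.9, 13.8, 0.9] 3.4
0.377 [-3.3, 22.3, 0.9] 5.5
0.34 [-5.0, 30.8, 0.9] 7.6
0.303 [-7.0, 39.2, 0.9] 9.7
0.267 [-9.3, 47.5, 0.9] 11.8
0.23 [-11.9, 55.8, 0.9] 13.9
0.193 [-14.8, 63.9, 0.9] 16.0
0.157 [-18.1, 71.9, 0.9] 18.1
0.12 [-21.6, 79.8, 0.9] 20.2
```

Contact at about 1.6–2 N, as expected for the free bar. Continue.

send_rows(
  series=[
    [[0.6,-0.8,5.2,0.5,1.3],[0.6,-1.9,13.8,0.9,3.4],[0.6,-3.3,22.3,0.9,5.5],[0.6,-5,30.8,0.9,7.6],[0.6,-7,39.2,0.9,9.7],[0.6,-9.3,47.5,0.9,11.8],[0.6,-11.9,55,0.9,13.9],[0.6,-13.5,60,0.9,15],[0.6,-14.8,63.9,0.9,16],[0.6,-14.8,63.9,0.9,16]],
  ],
)

```text
clock: 18.6
eef_pos: [642.6, -70.1, 147.0]
eef_rot: [3.141, 0.0, 0.194]
wrist_force: [0.6, -0.3, -0.7]
finger_gap: 56.2
```

```bash
python3 arc.py .18 .04 10
```

```text
[642.6 -70.1 147. ] yaw 0.194 gap 56.2 F along -n 0.38 [ 0.6 -0.3 -0.7]
0.18 [-0.1, 3.0, -0.0] 0.8
0.164 [-0.5, 6.6, -0.0] 1.7
0.149 [-0.9, 10.3, -0.0] 2.6
0.133 [-1.4, 13.9, -0.0] 3.5
0.118 [-2.0, 17.5, -0.0] 4.4
0.102 [-2.6, 21.2, -0.0] 5.2
0.087 [-3.3, 24.8, -0.0] 6.1
0.071 [-4.0, 28.4, -0.0] 7.0
0.056 [-4.8, 31.9, -0.0] 7.9
0.04 [-5.6, 35.5, -0.0] 8.8
```

send_rows(
  series=[
    [[0.6,-0.1,3,0,0.8],[0.6,-0.5,6.6,0,1.7],[0.6,-0.9,10.3,0,2.6],[0.6,-1.4,13.9,0,3.5],[0.6,-2,17.5,0,4.4],[0.6,-2.6,20.5,0,5.2],[0.6,-3.2,23.5,0,6]],
  ],
)

```text
clock: 19.3
eef_pos: [644.2, -93.4, 147.0]
eef_rot: [-3.142, -0.0, 0.089]
wrist_force: [0.9, 2.5, -1.6]
finger_gap: 56.1
```

```bash
python3 arc.py .09 .01 10
```

```text
[644.2 -93.4 147. ] yaw 0.089 gap 56.1 F along -n -2.44 [ 0.9  2.5 -1.6]
0.09 [-0.1, 0.9, 0.0] -0.1
0.081 [-0.3, 3.0, 0.0] 0.4
0.072 [-0.5, 5.1, -0.0] 1.0
0.063 [-0.8, 7.2, -0.0] 1.5
0.054 [-1.0, 9.2, -0.0] 2.0
0.046 [-1.3, 11.3, -0.0] 2.5
0.037 [-1.5, 13.4, -0.0] 3.0
0.028 [-1.8, 15.5, -0.0] 3.5
0.019 [-2.1, 17.5, -0.0] 4.0
0.01 [-2.5, 19.6, -0.0] 4.5
```

send_rows(
  series=[
    [[0.6,-0.1,0.9,0,0],[0.6,-0.3,3,0,0.4],[0.6,-0.5,5.1,0,1],[0.6,-0.8,7.2,0,1.5],[0.6,-1,9.2,0,2],[0.6,-1.3,11.3,0,2.5],[0.6,-1.5,13.4,0,3],[0.6,-1.8,15.5,0,3.5],[0.6,-2.1,17.5,0,4],[0.6,-2.5,19.6,0,4.5]],
  ],
)

```text
clock: 20.3
eef_pos: [643.4, -113.1, 147.1]
eef_rot: [3.142, -0.0, 0.011]
wrist_force: [1.3, 3.3, -0.2]
finger_gap: 56.3
```

```bash
python3 arc.py .0 -.07 9; python3 - <<'E'
from h import *
c=manip.camera('top');s=manip.camera('scene')
b=cv2.resize(c['img'][120:280,310:490],(450,400),interpolation=cv2.INTER_CUBIC)
a=cv2.resize(s['img'][140:300,150:310],(400,400),interpolation=cv2.INTER_CUBIC)
save(c,'m.png',cv2.convertScaleAbs(np.hstack([b[:, :400],a]),alpha=1.4))
E
```

```text
[ 643.4 -113.1  147.1] yaw 0.011 gap 56.3 F along -n -3.3 [ 1.3  3.3 -0.2]
0.0 [-0.1, 2.4, 0.1] 0.6
-0.009 [-0.4, 4.5, 0.1] 1.1
-0.018 [-0.6, 6.5, 0.1] 1.6
-0.026 [-0.8, 8.6, 0.1] 2.1
-0.035 [-1.1, 10.6, 0.1] 2.6
-0.044 [-1.4, 12.7, 0.1] 3.1
-0.053 [-1.7, 14.7, 0.1] 3.6
-0.061 [-2.0, 16.8, 0.1] 4.1
-0.07 [-2.3, 18.8, 0.1] 4.6
```

View pics/m.png

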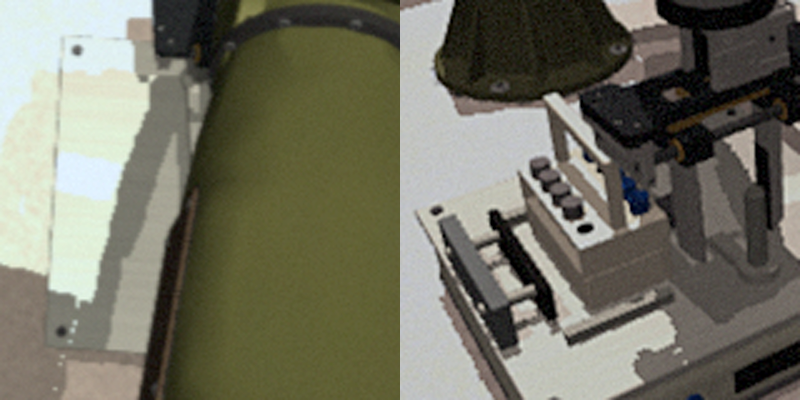

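send_rows(
  series=[
    [[0.6,-0.1,1.5,0,0.3],[0.6,-0.2,3,0,0.7],[0.6,-0.4,4.5,0,1.1],[0.6,-0.6,6,0,1.5],[0.6,-0.7,7.5,0,1.8],[0.6,-0.9,9,0,2.2],[0.6,-1.1,10.5,0,2.6],[0.6,-1.3,11.5,0,2.8],[0.6,-1.4,12.5,0,3.1]],
  ],
)

```text
clock: 21.3
eef_pos: [642.1, -125.5, 147.0]
eef_rot: [-3.142, -0.0, -0.043]
wrist_force: [0.6, 2.9, 0.9]
finger_gap: 56.6
```

send_rows(
  series=[
    [[0.6,-0.1,0.8,0,0.2],[0.6,-0.2,1.6,0,0.4],[0.6,-0.3,2.4,0,0.6],[0.6,-0.4,3.2,0,0.8]],
  ],
)

```text
clock: 21.7
eef_pos: [641.7, -128.6, 147.1]
eef_rot: [-3.142, -0.0, -0.057]
wrist_force: [2.7, 2.8, 0.7]
finger_gap: 56.7
```

```bash
python3 arc.py -.07 -.14 9
```

```text
[ 641.7 -128.6  147.1] yaw -0.057 gap 56.7 F along -n -2.93 [2.7 2.8 0.7]
-0.07 [-0.2, 3.3, 0.1] 0.8
-0.079 [-0.4, 5.3, 0.1] 1.3
-0.088 [-0.6, 7.4, 0.1] 1.8
-0.096 [-0.9, 9.4, 0.1] 2.3
-0.105 [-1.1, 11.5, 0.1] 2.8
-0.114 [-1.4, 13.5, 0.1] 3.3
-0.123 [-1.7, 15.5, 0.1] 3.8
-0.131 [-2.0, 17.6, 0.1] 4.3
-0.14 [-2.4, 19.6, 0.1] 4.8
```

send_rows(
  series=[
    [[0.6,-0.1,0.8,0,0.2],[0.6,-0.1,1.6,0,0.4],[0.6,-0.2,2.4,0,0.6],[0.6,-0.2,3.2,0,0.8],[0.6,-0.3,4,0,1]],
  ],
)

```text
clock: 22.2
eef_pos: [641.1, -132.6, 147.0]
eef_rot: [-3.142, 0.0, -0.074]
wrist_force: [2.2, 2.6, 1.6]
finger_gap: 56.2
```

send_rows(
  series=[
    [[0.6,-0.1,0.7,0,0.2],[0.6,-0.2,1.4,0,0.4],[0.6,-0.2,2.1,0,0.6],[0.6,-0.3,2.8,0,0.7]],
  ],
)

```text
clock: 22.6
eef_pos: [640.6, -135.4, 147.1]
eef_rot: [-3.142, -0.0, -0.086]
wrist_force: [3.6, 3.9, 0.9]
finger_gap: 56.6
```

send_rows(
  series=[
    [[0.6,0,0.7,0,0.2],[0.6,0,1.4,0,0.3],[0.6,-0.1,2.1,0,0.5]],
  ],
)

```text
clock: 22.9
eef_pos: [640.2, -137.5, 147.1]
eef_rot: [-3.142, 0.0, -0.095]
wrist_force: [1.3, 3.8, 1.3]
finger_gap: 56.4
```

send_rows(
  series=[
    [[0.6,0,0.6,0,0.2],[0.6,0,1.2,0,0.3],[0.6,-0.1,1.8,0,0.5]],
  ],
)

```text
clock: 23.2
eef_pos: [639.9, -139.3, 147.0]
eef_rot: [-3.142, 0.0, -0.104]
wrist_force: [0.8, 3.9, 0.5]
finger_gap: 56.7
```

send_rows(
  series=[
    [[0.6,0,0.6,0,0.1],[0.6,0,1.2,0,0.3],[0.6,-0.1,1.8,0,0.4]],
  ],
)

```text
clock: 23.5
eef_pos: [639.7, -141.0, 147.1]
eef_rot: [3.142, 0.0, -0.111]
wrist_force: [0.1, 3.4, 2.3]
finger_gap: 56.6
```

send_rows(
  series=[
    [[0.6,0,0.6,0,0.1],[0.6,0,1.2,0,0.3],[0.6,-0.1,1.8,0,0.4]],
  ],
)

```text
clock: 23.8
eef_pos: [639.4, -142.8, 147.0]
eef_rot: [-3.142, 0.0, -0.118]
wrist_force: [-0.5, 2.8, 1.2]
finger_gap: 56.4
```

```bash
python3 arc.py -.11 -.13 3; python3 - <<'E'
from h import *
s=manip.camera('scene')
b=cv2.resize(s['img'][140:300,140:340],(800,640),interpolation=cv2.INTER_CUBIC)[:600]
save(s,'m2.png',cv2.convertScaleAbs(b,alpha=1.5))
E
```

```text
[ 639.4 -142.8  147. ] yaw -0.118 gap 56.4 F along -n -2.77 [-0.5  2.8  1.2]
-0.11 [0.1, -1.6, 0.0] -0.4
-0.12 [-0.1, 0.7, 0.0] 0.1
-0.13 [-0.3, 3.1, 0.0] 0.7
```

View pics/m2.png

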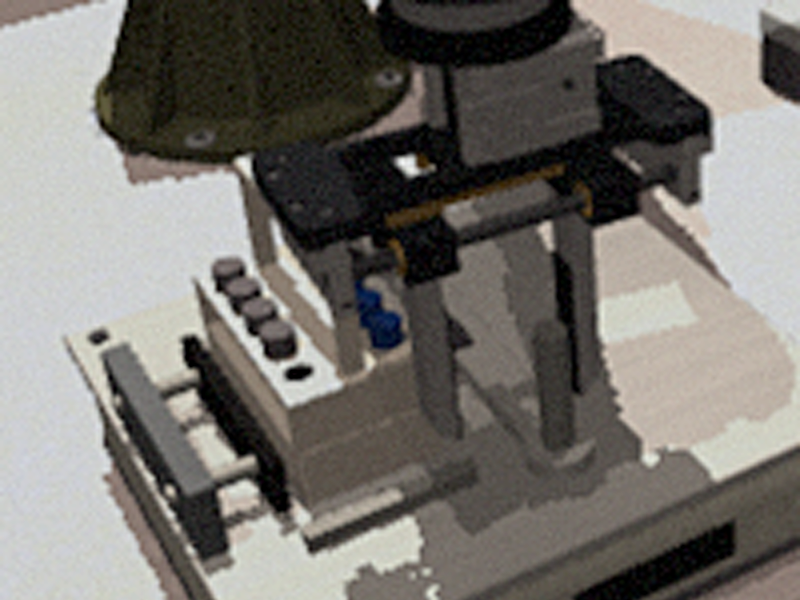

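The rack (lower-left front corner about 295,505) is nearly at the black plate (280,500); still sliding at about 3 N. Continue in small steps.

send_rows(
  series=[
    [[0.6,0,0.6,0,0.1],[0.6,0,1.2,0,0.3],[0.6,-0.1,1.8,0,0.4]],
  ],
)

```text
clock: 24.15
eef_pos: [639.1, -144.6, 147.0]
eef_rot: [-3.142, 0.0, -0.125]
wrist_force: [-1.4, 3.2, 1.3]
finger_gap: 56.1
```

send_rows(
  series=[
    [[0.6,0,0.6,0,0.1],[0.6,0,1.2,0,0.3],[0.6,-0.1,1.8,0,0.4]],
  ],
)

```text
clock: 24.45
eef_pos: [638.8, -146.4, 147.0]
eef_rot: [3.142, 0.0, -0.132]
wrist_force: [-0.3, 4.0, 0.7]
finger_gap: 56.4
```

send_rows(
  series=[
    [[0.6,0,0.6,0,0.1],[0.6,0,1.2,0,0.3],[0.6,-0.1,1.8,0,0.4]],
  ],
)

```text
clock: 24.75
eef_pos: [638.4, -148.1, 147.0]
eef_rot: [-3.142, 0.0, -0.139]
wrist_force: [-0.8, 3.6, 0.6]
finger_gap: 56.3
```

send_rows(
  series=[
    [[0.6,0,0.6,0,0.1],[0.6,0,1.2,0,0.3]],
  ],
)

```text
clock: 24.95
eef_pos: [638.2, -149.3, 147.0]
eef_rot: [-3.142, 0.0, -0.144]
wrist_force: [-1.4, 3.4, 1.3]
finger_gap: 56.4
```

send_rows(
  series=[
    [[0.6,0,0.6,0,0.1],[0.6,0,1.2,0,0.3],[0.6,-0.1,1.8,0,0.4]],
  ],
)

```text
clock: 25.25
eef_pos: [637.9, -151.1, 147.0]
eef_rot: [3.142, -0.0, -0.151]
wrist_force: [-1.0, 4.1, 0.5]
finger_gap: 56.1
```

send_rows(
  series=[
    [[0.6,0,0.6,0,0.1],[0.6,0,1.2,0,0.3]],
  ],
)

```text
clock: 25.45
eef_pos: [637.7, -152.3, 147.0]
eef_rot: [-3.142, 0.0, -0.156]
wrist_force: [-2.0, 3.1, 1.2]
finger_gap: 56.3
```

```bash
python3 arc.py -.15 -.18 3; python3 - <<'E'
from h import *
s=manip.camera('scene')
b=cv2.resize(s['img'][190:290,150:270],(720,600),interpolation=cv2.INTER_CUBIC)
save(s,'m3.png',cv2.convertScaleAbs(b,alpha=1.5))
E
```

```text
[ 637.7 -152.3  147. ] yaw -0.156 gap 56.3 F along -n -2.71 [-2.   3.1  1.2]
-0.15 [-0.3, -1.9, 0.0] -0.4
-0.165 [-0.6, 1.6, 0.0] 0.5
-0.18 [-1.0, 5.2, 0.0] 1.4
```

View pics/m3.png

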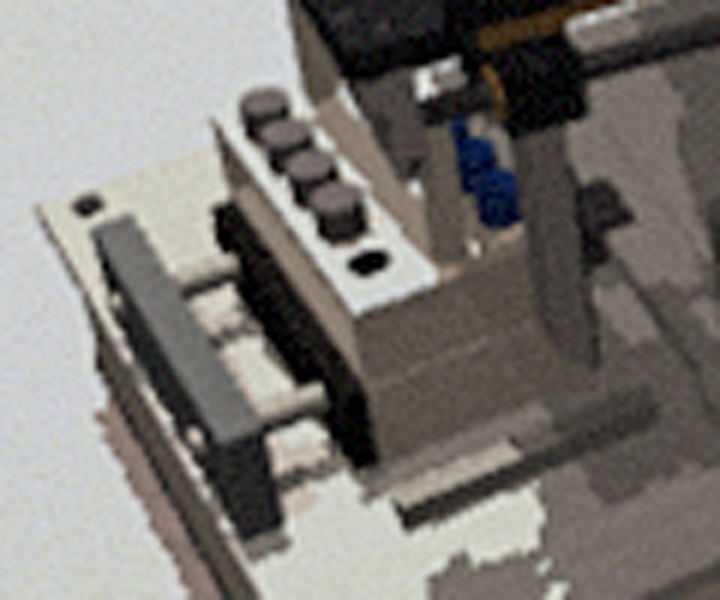

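The rack's side seems to be within a few mm of the plate (370,450). Small steps on.

send_rows(
  series=[
    [[0.6,-0.2,0.5,0,0.1],[0.6,-0.4,1,0,0.3],[0.6,-0.5,1.5,0,0.4]],
  ],
)

```text
clock: 25.8
eef_pos: [637.2, -153.7, 147.0]
eef_rot: [-3.142, -0.001, -0.163]
wrist_force: [2.0, 2.5, -1.6]
finger_gap: 56.3
```

send_rows(
  series=[
    [[0.6,0,0.5,0,0.1],[0.6,-0.1,1,0,0.3]],
  ],
)

```text
clock: 26.0
eef_pos: [636.9, -154.6, 147.0]
eef_rot: [-3.142, -0.0, -0.168]
wrist_force: [2.8, 3.3, -1.3]
finger_gap: 56.4
```

send_rows(
  series=[
    [[0.6,0,0.5,0,0.1],[0.6,-0.1,1,0,0.3]],
  ],
)

```text
clock: 26.2
eef_pos: [636.6, -155.6, 147.1]
eef_rot: [-3.141, -0.0, -0.174]
wrist_force: [2.8, 3.9, -0.9]
finger_gap: 56.6
```

send_rows(
  series=[
    [[0.6,-0.1,0.5,0,0.1],[0.6,-0.1,1,0,0.2],[0.6,-0.1,1.5,0,0.3]],
  ],
)

```text
clock: 26.5
eef_pos: [636.2, -156.8, 147.1]
eef_rot: [-3.141, -0.0, -0.179]
wrist_force: [3.1, 5.6, -1.5]
finger_gap: 56.7
```

send_rows(
  series=[
    [[0.6,0,0.5,0,0.1],[0.6,0,1,0,0.2]],
  ],
)

```text
clock: 26.7
eef_pos: [636.0, -157.6, 147.0]
eef_rot: [-3.141, 0.0, -0.182]
wrist_force: [2.6, 6.9, -1.4]
finger_gap: 56.3
```

send_rows(
  series=[
    [[0.6,0,0.5,0,0.1],[0.6,0,1,0,0.2]],
  ],
)

```text
clock: 26.9
eef_pos: [635.8, -158.4, 147.0]
eef_rot: [-3.141, 0.0, -0.185]
wrist_force: [2.9, 7.7, -1.0]
finger_gap: 56.2
```

Force rises steeply: at the stop. A little more.

send_rows(
  series=[
    [[0.6,0,0.5,0,0.1],[0.6,0,1,0,0.1]],
  ],
)

```text
clock: 27.1
eef_pos: [635.7, -159.0, 147.0]
eef_rot: [-3.14, 0.0, -0.187]
wrist_force: [3.0, 9.6, -0.8]
finger_gap: 56.4
```

```bash
python3 arc.py -.15 -.18 1
```

```text
[ 635.7 -159.   147. ] yaw -0.187 gap 56.4 F along -n -10.03 [ 3.   9.6 -0.8]
-0.15 [0.3, -8.9, 0.1] -2.1
```

10.0 N normal to the bar: snug. Hold 0.4 s, then back off to centre and lift clear.

send_rows(
  series=[
    [[0.6,0,1,0,0],[0.6,0,1,0,0],[0.6,0,1,0,0],[0.6,0,-1,0,0],[0.6,0,-4,0,0],[0.6,0,-9,0,0],[0.6,0,-15,0,0],[0.6,0,-19,0,0],[0.6,0,-20,0,0],[0.6,0,-20,0,0]],
  ],
)

```text
clock: 28.1
eef_pos: [639.3, -140.2, 147.1]
eef_rot: [3.141, 0.0, -0.187]
wrist_force: [0.3, -0.5, -0.7]
finger_gap: 56.1
```

send_rows(
  series=[
    [[0.6,0,0,-5,0],[0.6,0,0,-20,0],[0.6,0,0,-40,0],[0.6,0,0,-65,0],[0.6,0,0,-90,0],[0.6,0,0,-115,0],[0.6,0,0,-130,0],[0.6,0,0,-130,0]],
  ],
)

```text
clock: 28.9
eef_pos: [639.8, -140.6, 280.8]
eef_rot: [3.141, -0.005, -0.188]
wrist_force: [0.2, 0.1, 0.3]
finger_gap: 56.5
```

send_rows(
  series=[
    [[0.6,0,-15,0,0],[0.6,0,-40,0,0],[0.6,0,-75,0,0],[0.6,0,-110,0,0],[0.6,0,-145,0,0],[0.6,0,-180,0,0],[0.6,0,-215,0,0],[0.6,0,-245,0,0],[0.6,0,-260,0,0],[0.6,0,-265,0,0]],
  ],
)

```text
clock: 29.9
eef_pos: [688.4, 121.8, 276.0]
eef_rot: [3.141, 0.001, -0.186]
wrist_force: [1.1, -0.6, -0.1]
finger_gap: 56.1
```

```bash
python3 - <<'E'
from h import *
c=manip.camera('top');s=manip.camera('scene')
b=cv2.resize(c['img'][125:275,310:480],(453,400),interpolation=cv2.INTER_CUBIC)
a=cv2.resize(s['img'][150:320,150:298],(347,400),interpolation=cv2.INTER_CUBIC)
save(c,'f.png',cv2.convertScaleAbs(np.hstack([b,a]),alpha=1.4))
print(manip.read_state()['wrist_force'],manip.read_state()['clock'])
for n,q in(('t',c),('s',s)):
  for t in('bottle','jar','tipbox'): print(n,t,[np.round(r['rect']).tolist() for r in manip.find_in(t,q)][:1])
E
```

```text
[-0.52056225 -0.51219516  0.03769404] 30.0
t bottle []
t jar [[172.0, 123.0, 35.0, 39.0]]
t tipbox [[173.0, 270.0, 49.0, 56.0]]
s bottle [[409.0, 191.0, 37.0, 69.0]]
s jar [[445.0, 175.0, 33.0, 40.0]]
s tipbox [[329.0, 129.0, 50.0, 44.0]]
```

View pics/f.png

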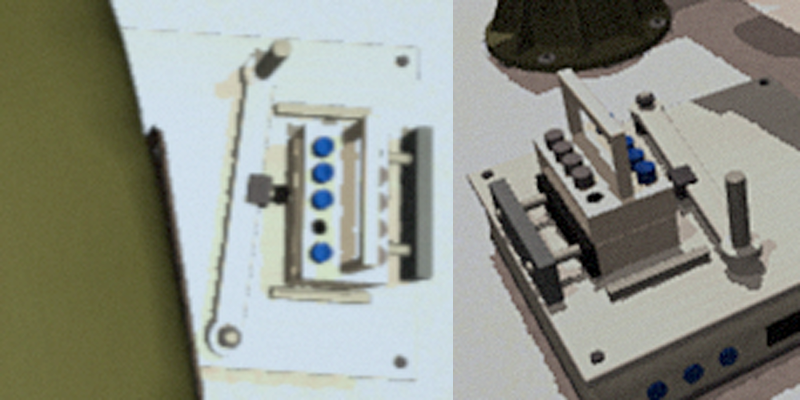

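The presser tip (280,193) bears on the rack, and the rack sits square against the plate between the rails. The arm is clear.

```bash
python3 -c "
from cell import manip; print(manip.sign_off())"
```

```text
the job is handed in; nothing more can be done
None
```

I set the rack down between the rails and let it go. Then I swung the bar shut by its post until the rack met the stop plate and the push reached 10.0 N at the post. I handed the job in at about 30 s; sign-off reports no verdict.

- **Clamping force:** 10.0 N at the post works out at about 14 N on the rack. During the hold before backing off I commanded 1 mm more push by mistake. I estimate that peaked at about 12 N at the post, or 18 N on the rack, under the 25 N limit. I did not read the force at that moment.
- **Set-down:** the wrist force changed by about 6 N at touchdown, far below the 80 N limit.
- **Last picture:** the rack looks upright and square between the rails, with its side against the plate and the presser tip on it. The arm is clear and its wrist force is about zero. I judged the holding force and the angles by eye, without a direct measurement.
- **Bystanders:** nothing touched them as far as I saw. The jar (top view), tip box (both views) and bottle (scene view) were detected within about 4 pixels of where they were at the start. The final top view missed the bottle because the arm was in front of it.
- **One disagreement:** I first read the plate face as about 103 mm right of the shaker's centre. The rack actually stopped about 10 mm further right, within the stated range, so I went by feel.

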